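# Clamp a carburettor casting in an indicating cam vice

## Robot

A 6-joint arm with a two-finger parallel gripper is mounted at the origin on a cart in front of the work surface, level with it; the furniture and walls round the work are solid. World frame = base frame: x ahead of the robot, y to its left, z up, the work surface at z = 0. Lengths are in m, angles in rad, forces in N, time in s.
With the tool pointing down it reaches from about 0.3 to 0.875 m from the base axis. Payload 6.4 kg.
Tool frame: the origin (TCP) lies midway between the tips of the shut fingers; the grasp point (between the pads) lies bot.grasp_offset behind it (bot.grasp_offset is the distance from the TCP to the grasp point, in m); z points along the fingers, y is the line along which they close (so a half turn about z gives the same grasp; the last joint's range is limited). The gripper opens to 88 mm and grips with 3 to 60 N. Pads are 18 mm wide; open, the fingers measure 123 mm over their backs; the gripper's body (75 mm by 187 mm) begins 45 mm behind the grasp point.
Start: joints at [1.056, 0.181, 1.607, -0, 1.354, -0.206], TCP at [0.175, 0.548, 0.239] pointing down, gripper open.
Joint ranges: [-2.99, 2.99], [-0.89, 2.07], [0.3, 2.58], [-1.14, 4.28], [0, 2.63], [-3.12, 3.12]. Speed limits (rad/s): [2.57, 2.57, 3.01, 3.14, 3.14, 3.14].

## Interface

Orientations are given as a unit quaternion [x, y, z, w].
In Python, from cell import bot, fingers, planner, monitor, imaging, ticket gives the robot as it stands. The module is installed in compiled form; this text tells all that it offers. Calls block until the motion is done:
- bot.movep(position, orientation): joint-space move of the TCP to a pose.
- bot.servo_line(position, frame=None, v=0.15, max_force=None): straight line of the TCP; frame=None keeps the orientation; v is the mean speed in m/s. With max_force (N) it stops when the force on the tool has changed by that much, and returns True; else False.
- bot.move_joints(angles): joint-space move.
- fingers.set_gripper(opening, grasp_force=None): finger opening in m; grasp_force is the grip in N (None keeps the last); returns when the fingers have stopped.
- bot.hold(seconds).
- planner.inverse_kinematics(position, orientation): joint angles nearest the present ones, or None.
- monitor.sense(): the state.
- imaging.capture(name): name is "side" or "top"; returns (picture, depth): 384x512x3 uint8, blue, green, red; 384x512 float32, m along the optical axis (not along the pixel's ray), 0 where there is no reading.
- imaging.get_calibration(name): a dict with "fx", "fy", "cx", "cy" (pixels), "k1" (the pictures are not rectified: a ray, as slopes to the right and down, at radius r is drawn at 1 + k1 r^2 times it, then the intrinsics apply), "cam_to_world" (4x4, takes a point from camera to world coordinates). Camera axes: x right, y down, z forward; pixel columns grow to the right and rows downward; lengths in m; the calibration is good to about 2 mm. A picture is of the moment at which its call begins. get_calibration takes no time and is no camera call.
A pose or a line that the arm cannot do raises bot.IKError and nothing moves.
- ticket.job_done(): hands the job in; it is judged then, once.
The state is a dict: "time": time; "joints": joint angles; "joint_velocities": joint speeds; "effort": joint torques, N m; "ee_pos": TCP position; "orientation": TCP orientation; "force": force on the tool from outside, world axes, zero at the start; "moment": the same for the moment, N m; "width": finger opening in m; "grasp_force": force on a finger pad.
Only numpy, scipy, OpenCV 4.12 (cv2) and the standard library are available. Lean on these libraries where they do the work, as an engineer would, in place of code of your own. Each camera call takes 0.05 s, during which the arm holds its last target. There are 200 camera calls.

## Task

Put the loose carburettor top casting between the jaws of the small blue vice, about the middle of their length: flange down flat on the steel bed, its two long straight flange edges facing the jaws, set down gently. Let go of it and turn the black T-handle clockwise until the orange tab springs out of the side of the vice's slide, then stop: much further would warp the casting. Leave it clamped, and leave the nut, cap, tape and brush where they lie.

Things in the scene. Friction and masses are not known exactly. Their poses are not given: they have to be found in the camera images.
- vice: Small blue cam vice fixed to the bench, base 100 x 236 x 16 mm. Origin on the underside, z up. Along its y: fixed steel jaw face at y = -60 mm, facing +y; bed; sprung jaw (jaw_face); blue slide, y = 25 to 56 mm with the handle at 0, moves with that jaw, top z = 42 mm; cam housing y = 67 to 121 mm, top z = 66 mm, T-handle on it. The end at y = +130 mm is the housing's.
- vice_bed: Ground steel bed of the vice, 72 x 132 mm, between and under the jaws, top at z = 24 mm; origin and axes as the vice. Both jaws are 68 mm long along x, centred at x = 0; their tops are at z = 33 mm, only 9 mm above the bed, so that wider upper parts of the casting overhang them freely.
- bed (a point): Point on the top of the steel bed (z = 24 mm of the vice), at x = 0 and y = -26.5 mm of the vice; axes as the vice.
- jaw_face (a point): Middle of the face of the moving, sprung jaw (z = 29 mm of the vice); axes as the vice, the face looks to -y. The gap between the jaws is this point's y in the vice's frame plus 60 mm: 68 mm with the handle at 0, less 5 mm for each rad the handle is turned.
- knob_grip (a point): Middle of the bar of the black T-handle, on its upright axis (x = 0, y = 94, z = 97 mm of the vice). Bar 74 mm long along this point's x, 15 mm thick along its y, 22 mm high (z = 86 to 108 mm); free all round and above, to be pinched across its thickness from above. The point turns with the handle.
- knob (a joint): Angle of the T-handle in rad, 0 to 4; it grows clockwise seen from above, which closes the jaw by 5 mm per rad. At 0 the bar lies along the vice's x axis. Starts between 0 and 0.6. It turns against about 0.2 N m, rising to 0.35 N m when clamping, and stays where it is left.
- jaw (a joint): How far the sprung jaw has been pushed back into the slide, in m: 0 until the clamping force reaches the spring's set force of 24 N, then 1 mm per 3 N, up to a stop at 4.5 mm. At 1.5 mm the tab is let go; above 4 mm the casting counts as overtightened.
- tab (a joint): How far the orange indicator tab (13 mm wide, 6.5 mm thick) sticks out from the -x side of the blue slide beyond its rest, in m: 0 while held, about 0.012 once it has sprung out. It stays out.
- tab_tip (a point): Middle of the outer end of the orange tab, on the -x side of the slide; axes as the vice.
- casting: Loose dark grey carburettor top (0.4 kg), standing on its flange. Origin on its underside, z up. Flange 80 mm long (x = -40 to 40), 55 wide (y = -22 to 33; 51 at the -x end), 6 thick; its -y and +y edges go to the jaws, either way round. Round throat collar x = -13 to 34, y = -21 to 26, z = 22 to 44 mm: pinch it along x, fingertips above z = 21 mm, as lower parts reach out to x = -38.
- flange (a point): Centre of the underside of the casting's flange (x = 0, y = 5.5 mm of the casting); axes as the casting. At the casting's -y side a thin choke lever reaches to y = -30 mm and z = 50 mm of the casting.
- nut: Bystander: black castle nut, 30 x 34 x 22 mm, origin centre of its underside.
- cap: Bystander: round black moulded cap, 38 x 38 x 26 mm, origin centre of its underside.
- tape: Bystander: roll of black tape lying flat, 55 x 53 x 19 mm, origin centre of its underside.
- brush: Bystander: purple parts brush, 30 x 85 x 55 mm, origin centre of its underside.
There are look-alikes about, which are no part of the job. What is shaped like the casting but green or pink is not meant.

How it is judged:
By the outcome, as a careful person would: the job done as asked, in the order asked, and still so for the second after the job is handed in, with the robot touching nothing.
It also fails if it takes over 64 s, if anything falls off the work surface, if the arm or the gripper's body presses on something with over 40 N, if the wrist force passes 120 N, or if a joint passes its speed limit or range.

## Working session

There is one attempt and no reset: what is moved stays moved. The work goes in short steps, each a Python script; the robot and the scene stay as the last script left them, time stands still between calls to the robot, and variables do not carry over. Pictures are saved under pics/ and viewed, at most 10 in all, crops included, and the job is handed in when it is done.

```bash
mkdir -p pics; ls
python3 - <<'E'
from cell import bot, fingers, planner, monitor, imaging
import cv2, numpy as np
for n in ("top","side"):
    p,d=imaging.capture(n); cv2.imwrite(f"pics/{n}0.png",p); np.save(f"{n}0.npy",d)
    c=imaging.get_calibration(n); print(n,{k:(np.round(v,4).tolist()) for k,v in c.items()}, (d>0).mean())
    cv2.imwrite(f"pics/{n}0x.png",cv2.resize(p,(800,600),interpolation=cv2.INTER_CUBIC))
print(monitor.sense(), bot.grasp_offset)
E
```

```text
pics
top {'fx': 358.3384, 'fy': 358.3384, 'cx': 253.356, 'cy': 183.6994, 'k1': -0.0882, 'cam_to_world': [[0.0043, -0.9883, 0.1528, 0.4013], [-0.9993, -0.0099, -0.0355, 0.039], [0.0365, -0.1525, -0.9876, 1.0758], [0.0, 0.0, 0.0, 1.0]]} 0.9960428873697916
side {'fx': 392.0017, 'fy': 392.0017, 'cx': 258.0072, 'cy': 186.1159, 'k1': -0.1111, 'cam_to_world': [[0.9201, -0.1855, 0.3449, 0.2578], [-0.3915, -0.4544, 0.8001, -0.6677], [0.0083, -0.8712, -0.4908, 0.5214], [0.0, 0.0, 0.0, 1.0]]} 0.9958241780598959
{'time': 0.1, 'joints': array([ 1.05566544e+00,  1.81470789e-01,  1.60789923e+00, -1.54396028e-05,
        1.35378782e+00, -2.06310029e-01]), 'joint_velocities': array([ 0.00117332, -0.00122967, -0.00387202,  0.00072104,  0.00021126,
       -0.00057328]), 'effort': array([ 5.26722615e-04, -4.34813368e+01, -3.42696476e+01,  7.03361747e-02,
        3.39149614e-02, -7.25056793e-05]), 'ee_pos': array([0.17451573, 0.54737543, 0.2379022 ]), 'orientation': array([ 1.53795872e-01,  9.88102331e-01, -7.34886184e-04, -2.69161993e-04]), 'force': array([ 0.48461946,  0.7361367 , -0.30014785]), 'moment': array([-0.00138514,  0.0077272 ,  0.00887215]), 'grasp_force': 0.0, 'width': 0.08795881502949501} 0.0187
```

View pics/top0x.png

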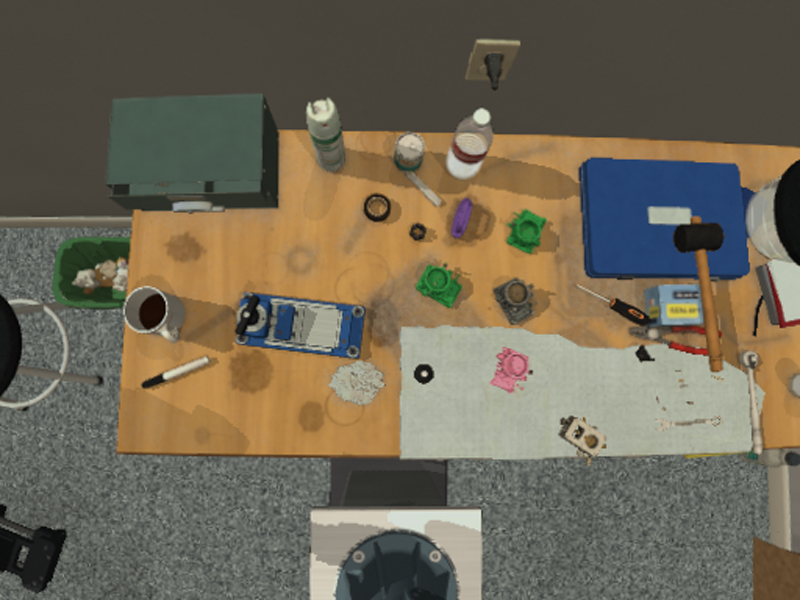

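View pics/side0x.png

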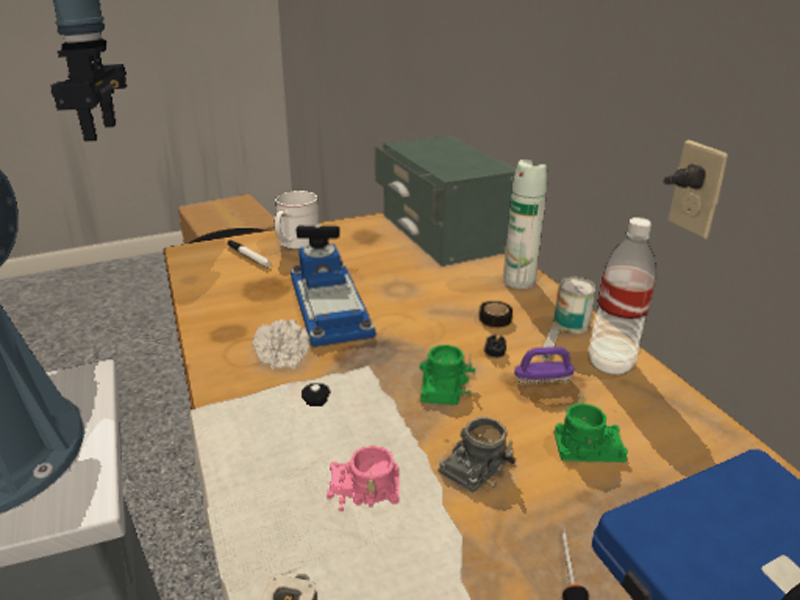

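The top view (800x600 scale) shows the vice at about (300,325), with its housing end and T-handle at the left (247,315). Castings in view: greens at (438,285) and (526,232), pink at (512,370), a pale beige part at (583,436) and the dark grey one at (515,298). Only the dark grey one fits. I'll confirm it in a crop and map pixels to the world there.

```bash
cat > h.py <<'E'
import numpy as np, cv2
from cell import bot, fingers, planner, monitor, imaging
def rays(name,uv):
    c=imaging.get_calibration(name); K=np.array([[c["fx"],0,c["cx"]],[0,c["fy"],c["cy"]],[0,0,1.]])
    uv=np.asarray(uv,float).reshape(-1,1,2)
    s=cv2.undistortPoints(uv,K,np.array([c["k1"],0,0,0,0])).reshape(-1,2)
    T=np.array(c["cam_to_world"]); return T, np.c_[s,np.ones(len(s))]
def on_plane(name,uv,z):
    T,r=rays(name,uv); w=r@T[:3,:3].T; o=T[:3,3]
    return o+w*((z-o[2])/w[:,2])[:,None]
def cloud(name,d):
    v,u=np.mgrid[:384,:512]; T,r=rays(name,np.c_[u.ravel(),v.ravel()])
    return ((r*d.reshape(-1,1))@T[:3,:3].T+T[:3,3]).reshape(384,512,3)
def down(yaw): # tool z down, tool y axis (closing) at world angle yaw
    from scipy.spatial.transform import Rotation as R
    y=np.array([np.cos(yaw),np.sin(yaw),0]); z=np.array([0,0,-1.]); x=np.cross(y,z)
    return R.from_matrix(np.c_[x,y,z]).as_quat()
E
python3 - <<'E'
from h import *
t=cv2.imread("pics/top0.png"); s=cv2.imread("pics/side0.png")
f=lambda im,u,v,w,h:cv2.resize(im[v:v+h,u:u+w],(400,300),interpolation=cv2.INTER_CUBIC)
cv2.imwrite("pics/crop1.png",np.vstack([np.hstack([f(t,306,174,48,36),f(s,276,260,64,48)]),np.hstack([f(t,144,174,96,72),f(s,172,138,80,60)])]))
dt,ds=np.load("top0.npy"),np.load("side0.npy")
C=cloud("top",dt); np.set_printoptions(precision=4,suppress=True)
for n,(u,v) in dict(cast=(330,188),bed=(205,208),table=(250,170),knob=(158,201),slide=(180,205)).items(): print(n,C[v,u])
E
```

```text
cast [ 0.5516 -0.2261  0.0357]
bed [0.4904 0.1427 0.0255]
table [ 0.6106  0.0107 -0.0031]
knob [0.501 0.262 0.109]
slide [0.4969 0.2133 0.0424]
```

View pics/crop1.png

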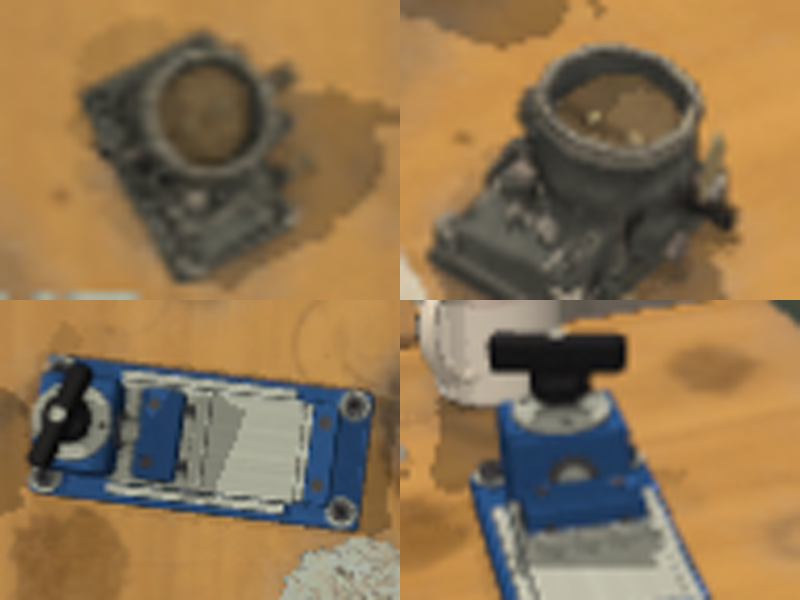

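The crop confirms it: the dark grey casting stands alone on the wood with its collar up. The collar sits toward the far-left end, which is +x, and the lever is on its right side, which is -y. The yaw is roughly 27°. The T-handle is turned about 17° clockwise from the vice's x. Next I'll measure these properly.

```bash
cat > meas.py <<'E'
from h import *
np.set_printoptions(precision=4,suppress=True)
from scipy.optimize import least_squares
t=cv2.imread("pics/top0.png"); s=cv2.imread("pics/side0.png")
P={"top":(t,cloud("top",np.load("top0.npy"))),"side":(s,cloud("side",np.load("side0.npy")))}
for n,(im,C) in P.items():
    print("==",n); hsv=cv2.cvtColor(im,cv2.COLOR_BGR2HSV)
    tab=(abs(C[...,0]-.6)<.05)&(abs(C[...,1]-.02)<.03)
    z0=np.median(C[...,2][tab]); print("table z",z0)
    X,Y,Z=C[...,0],C[...,1],C[...,2]-z0
    near=np.hypot(X-.545,Y+.225)<.075
    dark=near&(hsv[...,1]<90)
    rim=dark&(Z>.039)&(Z<.048)
    p=C[rim][:,:2]
    r=least_squares(lambda q:np.hypot(p[:,0]-q[0],p[:,1]-q[1])-q[2],[*p.mean(0),.022]); print("rim",len(p),r.x,p.min(0),p.max(0))
    fl=dark&(Z>.002)&(Z<.03)
    (c,sz,a)=cv2.minAreaRect(C[fl][:,:2].astype(np.float32)*1000); print("flange rect",fl.sum(),c,sz,a)
    b=cv2.inRange(hsv,(100,120,30),(125,255,255))>0
    base=b&(Z>.006)&(Z<.024)&(np.hypot(X-.48,Y-.17)<.17)
    (c,sz,a)=cv2.minAreaRect(C[base][:,:2].astype(np.float32)*1000); print("base rect",base.sum(),c,sz,a)
    k=(hsv[...,2]<70)&(Z>.095)&(Z<.12)&(np.hypot(X-.49,Y-.27)<.07)
    q=C[k][:,:2]
    if len(q): 
        w,v=np.linalg.eigh(np.cov(q.T)); print("bar",len(q),q.mean(0),(q.min(0)+q.max(0))/2,"dir",np.degrees(np.arctan2(*v[::-1,1]))%180, np.sqrt(w*12),np.median(C[k][:,2]))
E
python3 meas.py
```

```text
== top
table z -0.00012787693529492383
rim 65 [ 0.5535 -0.2255  0.0213] [ 0.5294 -0.2477] [ 0.5774 -0.2034]
flange rect 376 (528.0985107421875, -225.88397216796875) (85.57898712158203, 116.20295715332031) 78.03813934326172
base rect 392 (490.271484375, 173.24356079101562) (213.27239990234375, 96.46101379394531) 83.68939208984375
bar 142 [0.5008 0.2623] [0.5004 0.263 ] dir 158.4659408192354 [0.0143 0.0768] 0.10682065645071259
== side
table z -0.00017858273799864488
rim 230 [ 0.5513 -0.225   0.0219] [ 0.5274 -0.2488] [ 0.5741 -0.2006]
flange rect 1048 (523.125, -232.9900665283203) (80.97528076171875, 114.13294219970703) 66.88887786865234
base rect 496 (488.97222900390625, 174.68572998046875) (222.5092010498047, 96.73410034179688) 83.67414093017578
bar 159 [0.4989 0.2603] [0.4998 0.2625] dir 156.65726761405256 [0.0087 0.073 ] 0.10325640935267089
```

Run:
```python
from h import *
np.set_printoptions(precision=4,suppress=True)
c=np.array([(85,95),(205,35),(295,215),(180,280)])*.12+[306,174]
w=on_plane("top",c-.5+.06,.006)[:,:2]; print(w); d=np.roll(w,-1,0)-w
print(np.hypot(*d.T),np.degrees(np.arctan2(d[:,1],d[:,0])),w.mean(0))
# side view: left flange edge corners (430,250) crop right-top
c2=np.array([(430-400,250),(495-400,150)])*.16+[276,260]; print("side",on_plane("side",c2,.005))
# silhouette contour of the grey casting in top view: low points only
im=cv2.imread("pics/top0.png"); hsv=cv2.cvtColor(im,cv2.COLOR_BGR2HSV)
for v in (203,206,209,212):
    print(v,im[v,214:224].mean(1).round(), )
o=np.array([.4897,.169]); y=np.array([np.cos(np.radians(83.7)),np.sin(np.radians(83.7))]); x=np.array([y[1],-y[0]])
for u in range(214,225): print(u,((on_plane("top",[(u,208)],.033)[0,:2]-o)@np.c_[x,y]*1000).round(1),hsv[208,u])
```

```text
[[ 0.5648 -0.1898]
 [ 0.5876 -0.2351]
 [ 0.5212 -0.2667]
 [ 0.4971 -0.2233]]
[0.0507 0.0735 0.0496 0.0755] [ -63.289  -154.5522  119.0051   26.3514] [ 0.5427 -0.2287]
side [[ 0.4963 -0.222   0.005 ]
 [ 0.532  -0.1928  0.005 ]]
203 [161. 161. 162. 168. 172.  94.  75.  69.  72.  80.]
206 [167. 162. 114. 159. 103.  84.  83.  82.  83.  81.]
209 [165. 171. 130. 169.  66.  84.  82.  83.  84.  84.]
212 [163. 111. 161. 127.  84.  84.  82.  84.  83.  76.]
214 [  6.1 -52.9] [ 30  27 168]
215 [  6.4 -55.7] [ 30  28 166]
216 [  6.8 -58.6] [ 30  28 145]
217 [  7.1 -61.5] [ 32  25 163]
218 [  7.5 -64.4] [106 131 107]
219 [  7.8 -67.3] [106 165 127]
220 [  8.2 -70.2] [107 166 126]
221 [  8.5 -73.1] [107 165 125]
222 [  8.8 -75.9] [107 168 126]
223 [  9.2 -78.8] [107 167 127]
224 [  9.5 -81.7] [107 170  72]
```

Cross-checks agree: the collar-to-flange-centre offset comes out at (10.3, -1.3) mm against (10.5, -3), and the fixed jaw at about -59 against -60 mm. Now the grasp.

Run:
```python
from h import *
np.set_printoptions(precision=4,suppress=True)
p=np.array([.5525,-.2252]); best=None
yc=np.radians(26.7)
for k in (0,np.pi):
    q=down(yc+k); j=planner.inverse_kinematics([*p,.15],q); print(k,j)
    # joint 6 after the carry to the vice
    print("  vice",planner.inverse_kinematics([.487,.14,.15],down(np.radians(-6.3)+k)))
    if j is not None and (best is None or abs(j[5])<abs(best[1][5])): best=(q,j)
q=best[0]
bot.movep([*p,.15],q); print(monitor.sense()["time"])
bot.servo_line([*p,.06],v=.15)
print(bot.servo_line([*p,.025],v=.06,max_force=8))
fingers.set_gripper(.03,30)
s=monitor.sense(); print(s["time"],s["width"],s["grasp_force"],s["ee_pos"],s["force"])
bot.servo_line([*p,.10],v=.1)
s=monitor.sense(); print(s["time"],s["width"],s["grasp_force"],s["force"])
P,d=imaging.capture("side"); cv2.imwrite("pics/side1.png",P); np.save("side1.npy",d)
t,d=imaging.capture("top"); cv2.imwrite("pics/top1.png",t)
cv2.imwrite("pics/side1x.png",cv2.resize(P[100:340,200:440],(600,600),interpolation=cv2.INTER_CUBIC))
```

```text
0 [-0.5858  0.3191  1.6267 -0.      1.1958 -1.0518]
  vice [ 0.0453  0.1304  1.8571 -0.      1.1541  0.1553]
3.141592653589793 [-0.5858  0.3191  1.6267 -0.      1.1958  2.0898]
  vice [ 0.0453  0.1304  1.8571 -0.      1.1541 -2.9863]
3.1333
False
5.3417 0.045382154656958114 29.853037805346503 [ 0.5527 -0.2252  0.0251] [0.353  0.2565 0.6898]
6.2417 0.045123649646063156 29.917917553466395 [-0.3627  0.8653 -4.492 ]
```

View pics/side1x.png

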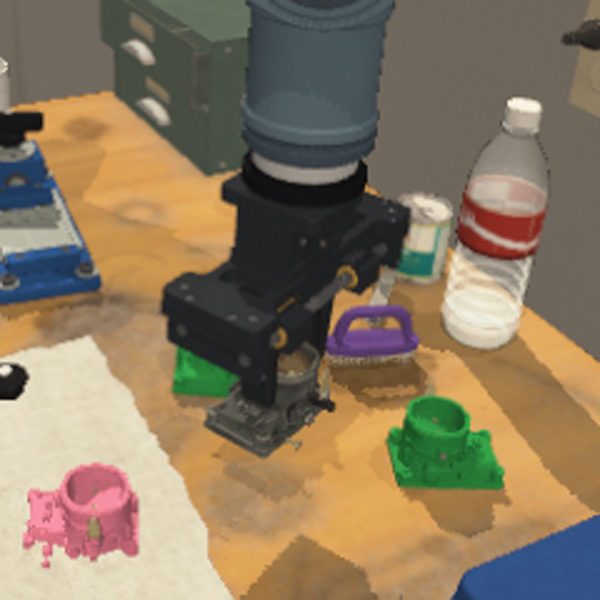

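The casting is held level, with its flange at (265,420) in the crop and a weight reading of 4.5 N. Next I carry it over the vice and look from close by.

```bash
cat >> h.py <<'E'
a=np.radians(83.7); VO=np.array([.4897,.169]); VY=np.array([np.cos(a),np.sin(a)]); VX=np.array([VY[1],-VY[0]])
def vice(x,y): return VO+x*VX+y*VY
E
python3 - <<'E'
from h import *
np.set_printoptions(precision=4,suppress=True)
q=down(np.radians(-6.3)); p=vice(.0105,-.030)
bot.servo_line([.5525,-.2252,.14],v=.2)
bot.movep([*p,.14],q); bot.servo_line([*p,.066],v=.12)
bot.hold(.2)
s=monitor.sense(); print(s["time"],s["width"],s["force"],s["ee_pos"])
for n in("side","top"):
    P,d=imaging.capture(n); cv2.imwrite(f"pics/{n}2.png",P); np.save(f"{n}2.npy",d)
s=cv2.imread("pics/side2.png");t=cv2.imread("pics/top2.png")
f=lambda im,u,v,w,h:cv2.resize(im[v:v+h,u:u+w],(400,600),interpolation=cv2.INTER_CUBIC)
cv2.imwrite("pics/c2.png",np.hstack([f(s,175,130,80,120),f(t,150,150,80,120)]))
E
```

```text
9.0333 0.04506982738658619 [ 0.0591 -0.0419 -3.8234] [0.4976 0.138  0.0669]
```

View pics/c2.png

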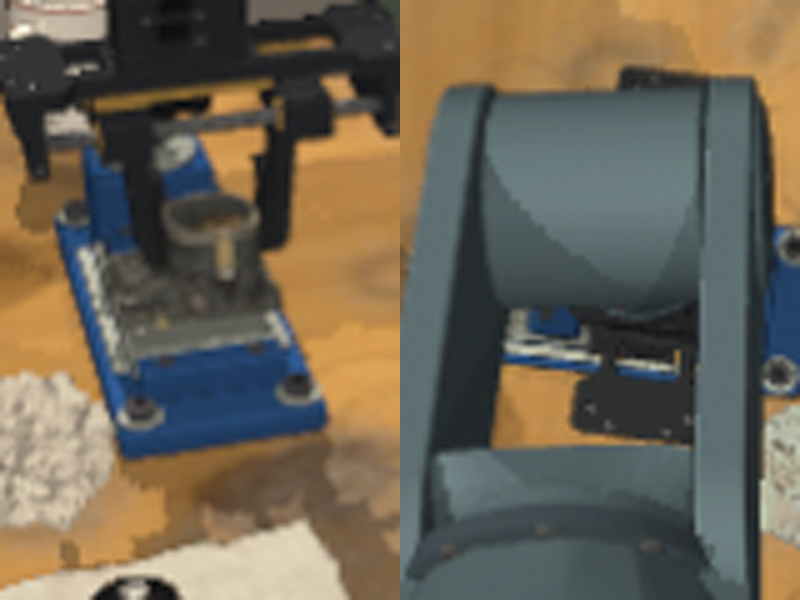

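Run:
```python
from h import *
np.set_printoptions(precision=1,suppress=True)
s=cv2.imread("pics/side2.png").astype(int); C=cloud("side",np.load("side2.npy"))
for u in (206,214,222):
    for v in range(184,206):
        w=C[v,u]; p=(w[:2]-VO); print(u,v,s[v,u],"cloud vice mm",np.array([p@VX,p@VY,w[2]])*1000)
```

```text
206 184 [43 47 48] cloud vice mm [-17.  -29.2  59.9]
206 185 [55 61 63] cloud vice mm [-18.1 -35.6  60.8]
206 186 [71 80 83] cloud vice mm [-19.1 -41.2  61.2]
206 187 [72 80 83] cloud vice mm [-19.6 -43.1  59.6]
206 188 [62 69 70] cloud vice mm [-20.2 -46.8  58.9]
206 189 [56 62 63] cloud vice mm [-20.6 -48.3  57.1]
206 190 [51 57 57] cloud vice mm [-20.7 -47.7  54. ]
206 191 [60 67 68] cloud vice mm [-21.9 -54.8  55.4]
206 192 [65 76 80] cloud vice mm [-22.  -54.3  52.4]
206 193 [71 89 98] cloud vice mm [-22.2 -55.1  50.1]
206 194 [ 81 104 116] cloud vice mm [-22.4 -54.8  47.3]
206 195 [ 86 106 115] cloud vice mm [-22.2 -52.8  43.3]
206 196 [84 94 95] cloud vice mm [-19.  -29.1  26.4]
206 197 [85 94 95] cloud vice mm [-19.2 -29.7  23.9]
206 198 [85 94 95] cloud vice mm [-20.4 -37.   25.5]
206 199 [ 98 109 110] cloud vice mm [-20.8 -38.6  23.6]
206 200 [111 114 112] cloud vice mm [-24.3 -61.4  34.7]
206 201 [97 83 72] cloud vice mm [-24.8 -63.7  33.4]
206 202 [83 62 49] cloud vice mm [-25.7 -69.1  33.9]
206 203 [93 64 43] cloud vice mm [-26.5 -73.6  34. ]
206 204 [107  67  36] cloud 
[... 1760 characters left out ...]
77 86 87] cloud vice mm [ 16.8 -52.7  42.5]
222 194 [85 94 95] cloud vice mm [ 21.7 -27.1  24.4]
222 195 [85 95 95] cloud vice mm [ 20.7 -31.7  24.3]
222 196 [ 90  99 100] cloud vice mm [ 19.8 -35.6  23.8]
222 197 [113 125 126] cloud vice mm [ 18.5 -41.6  24.6]
222 198 [126 124 121] cloud vice mm [ 14.6 -61.4  33.9]
222 199 [110  68  36] cloud vice mm [ 13.7 -65.5  33.6]
222 200 [102  64  33] cloud vice mm [ 12.9 -69.   33. ]
222 201 [107  67  36] cloud vice mm [ 12.6 -70.2  30.9]
222 202 [105  66  35] cloud vice mm [ 11.3 -76.6  32.1]
222 203 [97 62 33] cloud vice mm [ 10.6 -79.7  31.3]
222 204 [96 60 33] cloud vice mm [ 10.9 -77.5  27.2]
222 205 [95 59 32] cloud vice mm [ 10.  -81.6  27. ]
```

The flange's front edge lies at vice y ≈ -53 mm, is parallel to the jaw at both columns, and has 5–7 mm to spare on either side. Lowering it, releasing and looking.

Run:
```python
from h import *
np.set_printoptions(precision=4,suppress=True)
p=vice(.0105,-.030)
print(bot.servo_line([*p,.047],v=.03,max_force=3))
s=monitor.sense(); print(s["time"],s["force"],s["ee_pos"])
fingers.set_gripper(.080)
s=monitor.sense(); z=s["ee_pos"][2]
bot.servo_line([*p,z+.05],v=.12); bot.servo_line([*p,.2],v=.25)
k=vice(0,.094); q=down(np.radians(68)); print(k,planner.inverse_kinematics([*k,.16],q))
bot.movep([*k,.16],q)
s=monitor.sense(); print(s["time"],s["ee_pos"],s["joints"])
for n in("side","top"):
    P,d=imaging.capture(n); cv2.imwrite(f"pics/{n}3.png",P); np.save(f"{n}3.npy",d)
s=cv2.imread("pics/side3.png");t=cv2.imread("pics/top3.png")
f=lambda im,u,v,w,h:cv2.resize(im[v:v+h,u:u+w],(400,600),interpolation=cv2.INTER_CUBIC)
cv2.imwrite("pics/c3.png",np.hstack([f(s,165,125,80,120),f(t,150,150,80,120)]))
```

```text
True
9.6833 [ 0.6345 -0.4846  3.0659] [0.4965 0.138  0.049 ]
[0.5    0.2624] [ 0.2732  0.2409  1.7037 -0.      1.197  -0.9136]
12.475 [0.4993 0.262  0.1587] [ 0.2728  0.2423  1.7049 -0.0002  1.1968 -0.9122]
```

View pics/c3.png

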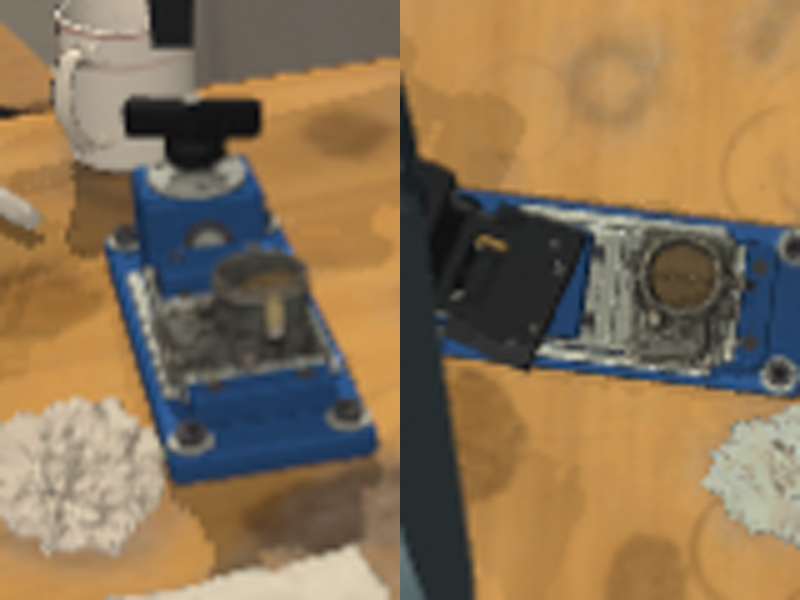

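The casting is flat between the jaws, square and free. In the top view its collar is at (683,275), with gaps on both sides. Now I pinch the handle and turn it most of the way.

```bash
cat >> h.py <<'E'
def orange(tag=None):
    r=[]
    for n in("side","top"):
        P,d=imaging.capture(n); h=cv2.cvtColor(P,cv2.COLOR_BGR2HSV)
        m=cv2.inRange(h,(3,190,140),(18,255,255)); C=cloud(n,d)
        e=C[...,:2]-VO; x,y=e@VX,e@VY
        m=(m>0)&(x>-.08)&(x<.0)&(y>-.0)&(y<.065)&(C[...,2]>.008)
        r.append(int(m.sum()))
        if tag: cv2.imwrite(f"pics/{n}{tag}.png",P)
    return r
E
python3 - <<'E'
from h import *
np.set_printoptions(precision=3,suppress=True)
k=vice(0,.094)
print(orange(),bot.servo_line([*k,.087],v=.1,max_force=10))
fingers.set_gripper(.005,60)
s=monitor.sense(); print(s["time"],s["width"],s["grasp_force"],s["ee_pos"],s["force"],s["moment"],s["joints"][5])
j=np.array(s["joints"])
for i in range(4):
    j[5]+=.5; bot.move_joints(j)
    s=monitor.sense(); print(s["time"],s["joints"][5],s["width"],s["force"],s["moment"],orange("4" if i==3 else None))
s=cv2.imread("pics/side4.png");t=cv2.imread("pics/top4.png")
f=lambda im,u,v,w,h:cv2.resize(im[v:v+h,u:u+w],(400,600),interpolation=cv2.INTER_CUBIC)
cv2.imwrite("pics/c4.png",np.hstack([f(s,165,125,80,120),f(t,150,150,80,120)]))
E
```

```text
[0, 0] False
14.5583 0.014677319916497745 61.849156319804024 [0.502 0.266 0.088] [ 6.062 13.717 -2.074] [ 1.967 -0.697 -0.104] -0.9134709215391813
15.1083 -0.4162018218034116 0.014815993355150133 [-1.057 -0.444  1.916] [-0.522  0.399 -0.174] [0, 0]
15.7583 0.08284617602994282 0.014465664155619541 [-4.863 -4.058  4.76 ] [-0.843  1.04  -0.224] [0, 0]
16.4083 0.5827376528788997 0.014829112626708484 [-6.579 -4.473  7.111] [-0.839  1.313 -0.177] [0, 0]
17.0583 1.0827269982644705 0.014605133524239108 [-7.973 -2.553  8.148] [-0.671  1.522 -0.257] [0, 0]
```

View pics/c4.png

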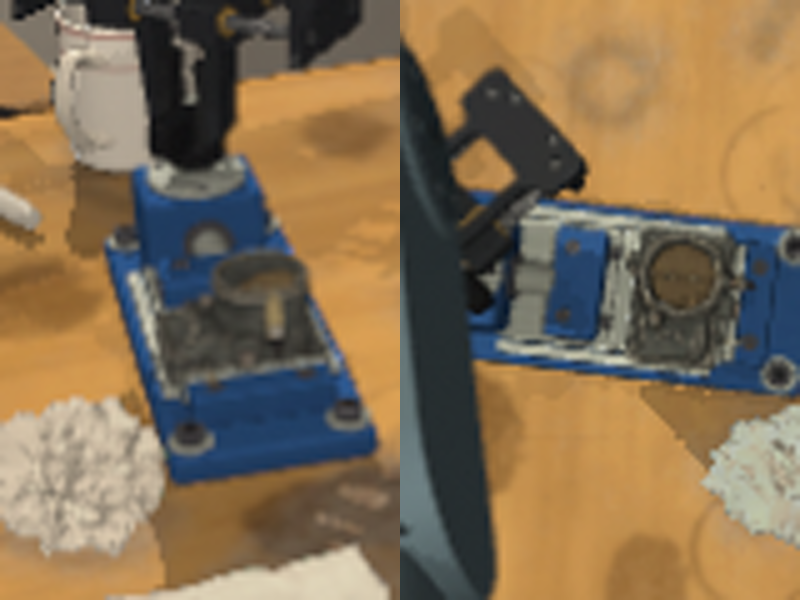

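The handle has turned 2 rad and the slide, at (580,285) in the top crop, has come up close to the casting. No tab is out yet, and its side of the slide is in view. I'll continue in small steps with a tab check after each.

```bash
sed -i 's/(3,190,140),(18,255,255)/(3,150,110),(20,255,255)/; s/C\[...,2\]>.008/C[...,2]>.018/' h.py
python3 - <<'E'
from h import *
np.set_printoptions(precision=3,suppress=True)
j=np.array(monitor.sense()["joints"]); n0=orange(); print(n0)
for i in range(8):
    j[5]+=.1 if i<3 else .06; bot.move_joints(j)
    s=monitor.sense(); n=orange("5"); print(s["time"],s["joints"][5],s["width"],s["force"],s["moment"],n)
    if max(n[0]-n0[0],n[1]-n0[1])>=4: break
s=cv2.imread("pics/side5.png");t=cv2.imread("pics/top5.png")
f=lambda im,u,v,w,h:cv2.resize(im[v:v+h,u:u+w],(400,600),interpolation=cv2.INTER_CUBIC)
cv2.imwrite("pics/c5.png",np.hstack([f(s,165,125,80,120),f(t,150,150,80,120)]))
E
```

```text
[0, 0]
17.5083 1.1778421224324322 0.01465760299210762 [-3.616 -1.463  3.3  ] [-0.522  0.726 -0.204] [0, 0]
17.8583 1.2785342187909703 0.014216217293702696 [-3.691  0.558  4.261] [-0.301  0.884 -0.238] [0, 0]
18.2083 1.378659029662191 0.014290215676821389 [-4.432  0.593  5.187] [-0.244  0.978 -0.21 ] [2, 0]
18.5583 1.4390547374705676 0.014435836074017026 [-4.332  1.313  5.011] [-0.199  1.014 -0.024] [4, 0]
```

View pics/c5.png

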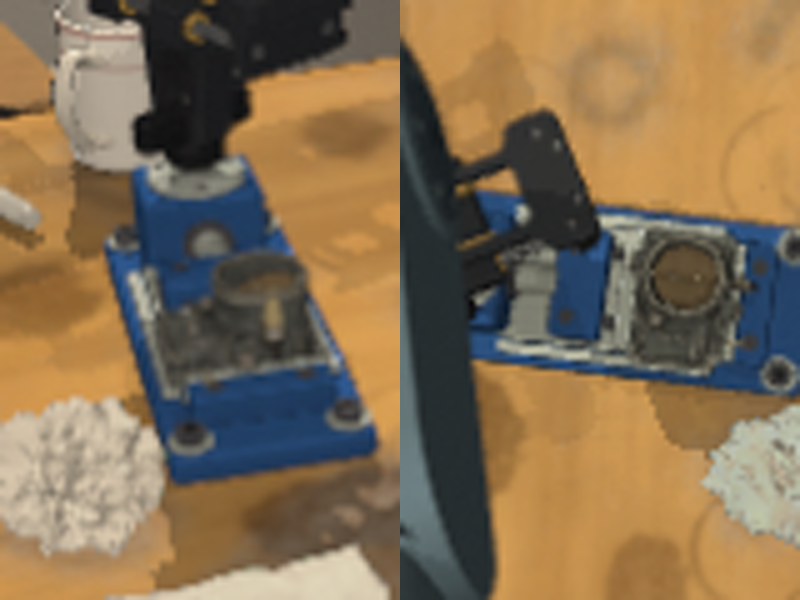

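That was a false trigger from a few warm pixels on the casting: neither view shows a tab, and the jaw is just reaching the flange. I'll limit the check to the tab's side (x < -30 mm) and continue.

```bash
sed -i 's/(x<.0)/(x<-.03)/; s/(y>-.0)/(y>.015)/' h.py
python3 - <<'E'
from h import *
np.set_printoptions(precision=3,suppress=True)
j=np.array(monitor.sense()["joints"]); n0=orange(); print(n0)
for i in range(8):
    j[5]+=.06; bot.move_joints(j); bot.hold(.1)
    s=monitor.sense(); n=orange("6"); print(s["time"],s["joints"][5],s["width"],s["force"],s["moment"],n)
    if n[1]-n0[1]>=4 or n[0]-n0[0]>=6: break
s=cv2.imread("pics/side6.png");t=cv2.imread("pics/top6.png")
f=lambda im,u,v,w,h:cv2.resize(im[v:v+h,u:u+w],(400,600),interpolation=cv2.INTER_CUBIC)
cv2.imwrite("pics/c6.png",np.hstack([f(s,165,125,80,120),f(t,150,150,80,120)]))
E
```

```text
[0, 0]
19.1083 1.4961115299244985 0.014233151727330607 [-4.433  0.687  3.775] [-0.248  0.924  0.057] [0, 0]
19.5583 1.557152161359798 0.014685350197523352 [-5.169  0.858  4.876] [-0.111  0.925  0.032] [0, 0]
20.0083 1.6181193594645202 0.014793447128204778 [-5.164  2.208  5.007] [-0.013  1.059  0.018] [0, 0]
20.4583 1.6780784301001759 0.014724614632390125 [-4.273  2.168  4.48 ] [0.123 1.012 0.05 ] [0, 0]
20.9083 1.7380932433917953 0.014678453121907539 [-4.346  1.365  5.009] [0.049 1.045 0.09 ] [0, 0]
21.3583 1.7980837571588921 0.014543341025054484 [-4.39   2.456  4.845] [0.153 1.072 0.091] [15, 16]
```

View pics/c6.png

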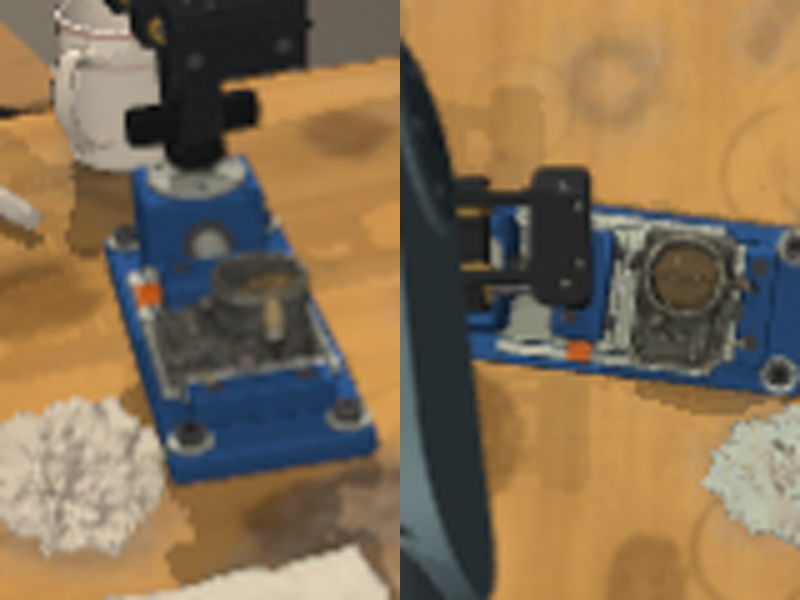

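The orange tab has sprung out: side crop (149,294), top crop (577,351). I stop turning, release, back off straight up, check, and hand in.

Run:
```python
from h import *
from cell import ticket
fingers.set_gripper(.06)
p=monitor.sense()["ee_pos"]
bot.servo_line([p[0],p[1],.2],v=.12)
bot.movep([.40,.40,.25],monitor.sense()["orientation"])
bot.hold(.3)
n=orange("7"); s=monitor.sense(); print(n,s["time"],s["force"])
a,b=cv2.imread("pics/top6.png"),cv2.imread("pics/top7.png")
print("casting area change",cv2.absdiff(a,b)[190:230,200:220].mean())
if min(n)>=8: ticket.job_done(); print("done")
else: print("look again")
```

```text
[17, 16] 24.475 [-1.25324433 -0.80499201 -0.56128788]
casting area change 9.801666666666666
the job is handed in; nothing more can be done
done
```

The casting is clamped flange-down, square and near the middle of the vice jaws; I stopped turning once the orange tab sprang out, let go and backed off, and handed the job in at about 24.5 s of the 64 s, with the nut, cap, tape and brush never touched.

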